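Load a transducer disc into the test nest and swing the contact arm over it

ROBOT

A 6-joint arm with a two-finger parallel gripper is mounted at the origin on a cart in front of the work surface, level with it; the furniture and walls round the work are solid. World frame = base frame: x ahead of the robot, y to its left, z up, the work surface at z = 0. Lengths are in m, angles in rad, forces in N, time in s.
With the tool pointing down it reaches from about 0.325 to 0.85 m from the base axis. Payload 4.4 kg.
Tool frame: the origin (TCP) lies on the mounting face of the last link; the fingertips stand 199 mm ahead of it and the grasp point (between the pads) lies 180 mm ahead of it (r.grasp_offset is the distance from the TCP to the grasp point, in m); z points along the fingers, y is the line along which they close (so a half turn about z gives the same grasp; the last joint's range is limited). The gripper opens to 94 mm and grips with 3 to 60 N. Pads are 16 mm wide; open, the fingers measure 119 mm over their backs; the gripper's body (75 mm by 177 mm) begins 78 mm behind the grasp point.
Start: joints at [-1.478, 0.207, 1.542, -0, 1.393, -0.15], TCP at [0.138, -0.558, 0.405] pointing down, gripper open.
Joint ranges: [-2.73, 2.73], [-0.86, 2.22], [0.23, 2.46], [-1.11, 4.25], [0.08, 2.63], [-2.82, 2.82]. Speed limits (rad/s): [2.79, 2.79, 3.14, 3.14, 3.14, 3.14].

INTERFACE

Orientations are given as a unit quaternion [w, x, y, z].
In Python, from bench import telemetry, imaging, r gives the robot as it stands. The module is installed in compiled form; this text tells all that it offers.
- The arm moves only by the tool play_rows, never from a script. Its argument "deltas" is a list of rows, each a list of 4 numbers: the shift along the tool's x, y, z in m, then the turn about the tool's z in degrees. A call has 1 to 10 rows; each row is the pose to reach, as a shift and turn from the pose commanded when the call began, along the tool's axes at that moment; what a row does not reach only later rows make up. A row lasts 1/8 s, in which the tool goes at most 62.5 mm and 10.7 degrees, less where a joint would pass 70% of its speed; a pose out of reach is approached as far as the arm can. A call with a gripper value outside its range is refused whole. "gripper" is the closure, from -1 (fully open) to 1 (shut), set as the call begins (left out, the last holds). The fingers move at their own pace and stop on an object; the grip force is fixed at half the most. Time passes only in rows, so rows that repeat a pose let the fingers close. It gives the time, the measured TCP pose, the force, the opening and the grip force at its end, in the units of the state.
- telemetry.sense(): the state, without advancing time (a new reading comes with each control period).
- imaging.get_image(name): name is "side" or "top"; returns a dict with "color" (384x512x3 uint8, red, green, blue), "fovy" (degrees; the focal length in pixels is half the picture's height over the tangent of half this angle, whatever the lens; pixels are square), "cx", "cy" (the principal point, pixels), "dist_coeffs" ([k1, k2, p1, p2, k3] as OpenCV has them; the pictures are not rectified), "R" (3x3) and "t" (3): a world point X has camera coordinates R X + t. Camera axes: x right, y down, z forward; pixel columns grow to the right and rows downward; lengths in m; the calibration is good to about 2 mm. A picture is of the moment at which its call begins. There is no depth.
- r.sign_off(): hands the job in; it is judged then, once.
The state is a dict: "time": time; "joint_positions": joint angles; "qvel": joint speeds; "effort": joint torques, N m; "tool_pos": TCP position; "eef_rot": TCP orientation; "contact_force": force on the tool from outside, world axes, zero at the start; "moment": the same for the moment, N m; "finger_gap": finger opening in m; "finger_force": force on a finger pad.
Only numpy, scipy, OpenCV 4.12 (cv2) and the standard library are available. Lean on these libraries where they do the work, as an engineer would, in place of code of your own. Each camera call takes 0.05 s, during which the arm holds its last target. There are 200 camera calls.

TASK

Push the loose brass transducer disc across the top of the blue plate with your fingertips until it drops into the round nest and lies flat in it. Then push the red post of the contact arm round until the arm lies over the disc and meets its stop. Only push: do not lift the disc or let it fall off the plate, and leave the relay, the eyepiece and the battery where they stand.

Things in the scene. Friction and masses are not known exactly. Their poses are not given: they have to be found in the camera images.
- nest_plate: Blue-painted test plate fixed to the bench, 150 mm (its x) by 240 mm (its y) and 40 mm thick; its flat upper face, the deck, is at z = 0.040 m. Origin: centre of its underside. In its own frame the nest lies at (0, -0.050) m and the arm's pivot at (0, -0.095) m. No fence: a disc pushed over the edge falls off.
- nest (a point): Centre of the nest's mouth, level with the deck (z = 0.040). The nest is a round recess 54 mm in diameter and 9 mm deep with a flat black floor at z = 0.031; a disc seated in it has its top 1 mm below the deck.
- disc: Loose brass disc with a white ceramic face on top, 50 mm in diameter, 8 mm thick, about 90 g. Origin: centre of its underside; z is up. It starts flat on the deck, 85 to 130 mm from the nest on the plate's +y side.
- contact_arm (a joint): Flat brass arm, 12 mm wide, swinging level about a vertical pivot; friction holds it where it is left (0.6 N at the post). Radians, growing clockwise seen from above: 0 (swung away) points from the pivot along 195 degrees in the plate frame, the stop at 1.83 along the plate's +y (90 degrees), over the nest. Its underside is 3 mm over the deck: clears a seated disc only. Starts at 0 to 0.4.
- pivot_screw (a point): Pivot axis of the contact arm, on the deck (z = 0.040), 45 mm from the nest's centre. The pivot screw is 17 mm across and stands 12 mm above the deck.
- red_post (a point): Top centre of the red upright post at the arm's free end, 66 mm from the pivot; the post is 11 mm in diameter and stands from 6 mm to 28 mm above the deck (top at z = 0.068), the brass arm below it lies 3 to 7 mm above the deck. Push it sideways.
- relay: Bystander: small grey open-frame relay, 24 x 36 x 32 mm, standing on the bench beside the plate on its -x side. Origin: centre of its underside.
- loupe: Bystander: black watchmaker's eyepiece, 41 mm in diameter, 30 mm high, on the bench beside the plate on its +x side. Origin: centre of its underside.
- battery: Bystander: blue block battery, 26 x 49 x 17 mm, on the bench beside the plate on its +x side. Origin: centre of its underside.

How it is judged:
On the way, in this order (a step that is already met when the one before it is completed fails the run):
1. the disc lies flat in the nest (horizontal distance between disc and nest below 0.0035 m and height (world z) of disc below 0.0335 m and angle between disc's own z axis and vertical below 0.06 rad), for 0.2 s.
2. the contact arm is swung over the seated disc (all of step 1 and value of joint contact_arm above 1.7 rad), for 0.2 s.
At the end, for the whole second after the job is handed in: The disc lies at rest in the nest: its centre within 3.5 mm of the nest's centre, its underside less than 2.5 mm above the nest floor, tilted less than 0.06 rad; the contact arm stands at more than 1.70 rad (stop at 1.83) (all of step 2 and linear speed of disc below 0.01 m/s); the robot touches nothing.
It fails at once if the disc is lifted (its underside more than 12 mm above the deck) (height (world z) of disc above 0.052 m).
It fails at once if the disc falls off the plate (height (world z) of disc below 0.026 m).
It fails at once if the relay is moved more than 15 mm (distance of relay from where it was at the start of the episode above 0.015 m).
It fails at once if the eyepiece is moved more than 15 mm (distance of loupe from where it was at the start of the episode above 0.015 m).
It fails at once if the battery is moved more than 15 mm (distance of battery from where it was at the start of the episode above 0.015 m).
It also fails if it takes over 58 s, if anything falls off the work surface, if the arm or the gripper's body presses on something with over 40 N, if the wrist force passes 120 N, or if a joint passes its speed limit or range.

## Working session

There is one attempt and no reset: what is moved stays moved. The work goes in short steps, Python scripts to look and compute and a tool call to move; the robot and the scene stay as the last step left them, time stands still between calls to the robot, and variables do not carry over. Pictures are saved under pics/ and viewed, at most 10 in all, crops included, and the job is handed in when it is done.

Besides the shell and the picture viewer there is one more tool, called after ">>>" as name([rows], argument=value, ...), one row to a line, values as JSON. play_rows: Moves the arm, as the interface text tells. Its arguments: {"type":"object","properties":{"deltas":{"type":"array"},"gripper":{"type":"number"}},"required":["deltas"]}

```bash
mkdir -p pics
python3 - <<'E'
from bench import telemetry, imaging, r
import cv2, numpy as np
s=telemetry.sense()
for k in ("time","tool_pos","eef_rot","contact_force","finger_gap"): print(k,s[k])
for n in("top","side"):
    d=imaging.get_image(n); cv2.imwrite(f"pics/{n}0.png",d["color"][:,:,::-1])
    print(n,d["fovy"],d["cx"],d["cy"],d["dist_coeffs"],np.round(d["R"],3).tolist(),d["t"])
E
```

```text
time 0.0
tool_pos [ 0.13820695 -0.557779    0.40351254]
eef_rot [-1.11254306e-03  9.92637803e-01  1.21115455e-01  3.15488735e-05]
contact_force [-0.66020788  0.93843371  1.03464299]
finger_gap 0.09387039116458416
top 44.77041219368343 248.96068201513972 198.87866774414957 [-0.1875805  0.         0.         0.         0.       ] [[0.041, -0.999, -0.0], [-0.979, -0.041, -0.2], [0.2, 0.009, -0.98]] [0.15219247 0.60537332 0.81595136]
side 42.4471916758702 256.512466533311 192.43346033032321 [-0.06624546  0.          0.          0.          0.        ] [[0.994, -0.11, -0.003], [-0.074, -0.649, -0.757], [0.081, 0.753, -0.653]] [-0.55325855  0.21613563  0.76595406]
```

View pics/top0.png

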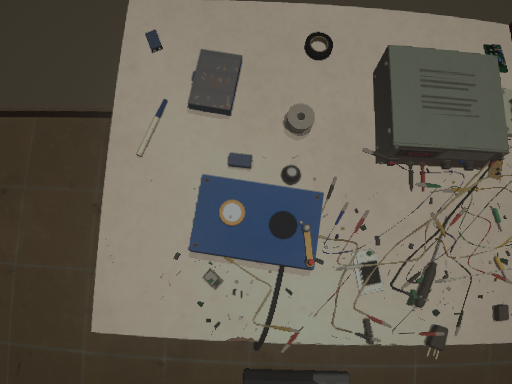

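View pics/side0.png

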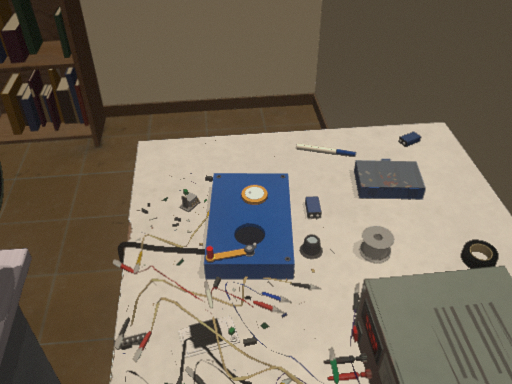

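The top view shows the disc at about (232,212), the nest at (283,224), the pivot at (307,228) and the red post at (311,263). The loupe is at (291,174), the battery at (240,160) and the relay at (213,279). The side view agrees with this layout. Next I measure with both cameras.

```bash
cat > h.py <<'E'
from bench import telemetry, imaging, r
import cv2, numpy as np
def ray(d,uv):
    f=d["color"].shape[0]/2/np.tan(np.radians(d["fovy"]/2))
    K=np.array([[f,0,d["cx"]],[0,f,d["cy"]],[0,0,1]])
    p=cv2.undistortPoints(np.array(uv,float).reshape(-1,1,2),K,np.array(d["dist_coeffs"],float)).reshape(-1,2)
    R=np.array(d["R"]); return -R.T@np.array(d["t"]), np.c_[p,np.ones(len(p))]@R
def onz(d,uv,z):
    c,v=ray(d,uv); return c+v*((z-c[2])/v[:,2])[:,None]
def blobs(m,lo=8):
    cs,_=cv2.findContours(m.astype(np.uint8),cv2.RETR_EXTERNAL,cv2.CHAIN_APPROX_NONE)
    return sorted([c for c in cs if cv2.contourArea(c)>=lo],key=cv2.contourArea,reverse=True)
def masks(d):
    h=cv2.cvtColor(d["color"],cv2.COLOR_RGB2HSV).astype(int); H,S,V=h[...,0],h[...,1],h[...,2]
    return dict(blue=(H>100)&(H<125)&(S>140)&(V>60), brass=(H>8)&(H<30)&(S>110)&(V>90), red=((H<7)|(H>172))&(S>150)&(V>80), dark=V<60)
def circ(d,c,z):
    P=onz(d,c.reshape(-1,2)+0.0,z)[:,:2]
    (x,y),rad=cv2.minEnclosingCircle(P.astype(np.float32)); 
    A=np.c_[2*P,np.ones(len(P))]; s=np.linalg.lstsq(A,(P**2).sum(1),rcond=None)[0]
    return s[:2], np.sqrt(s[2]+s[0]**2+s[1]**2)
E
python3 - <<'E'
from h import *
for n in("top","side"):
    d=imaging.get_image(n); m=masks(d); print(n)
    b=blobs(m["blue"])[0]; hull=cv2.convexHull(b)
    rect=np.zeros(m["blue"].shape,np.uint8); cv2.drawContours(rect,[hull],-1,1,-1)
    if n=="top":
        P=onz(d,b.reshape(-1,2),.04)[:,:2].astype(np.float32); print("plate",cv2.minAreaRect(P))
    for k,z in(("brass",.048),("red",.068),("dark",.04)):
        for c in blobs((m[k]&(rect>0)) ,15)[:4]:
            u=c.reshape(-1,2).mean(0); C,R=circ(d,c,z); print(k,u.round(1),cv2.contourArea(c),C.round(4),R.round(4))
    for k in ("red",):
        for c in blobs(m[k],10)[:8]: 
            u=c.reshape(-1,2).mean(0); print("any",k,u.round(1),cv2.contourArea(c),onz(d,u,.06).round(4))
    # loupe etc
s=telemetry.sense();print(s["time"])
E
```

```text
topTraceback (most recent call last):
  File "<stdin>", line 4, in <module>
IndexError: list index out of range
```

Run:
```python
from h import *
for n,ps in(("top",[(250,190),(232,212),(222,212),(283,224),(307,228),(311,263),(309,245)]),("side",[(230,210),(255,194),(249,235),(210,252),(235,255)])):
    d=imaging.get_image(n);h=cv2.cvtColor(d["color"],cv2.COLOR_RGB2HSV)
    for u,v in ps: print(n,u,v,h[v,u])
```

```text
top 250 190 [108 122  98]
top 232 212 [ 75   7 151]
top 222 212 [ 18  70 145]
top 283 224 [120   7  37]
top 307 228 [ 18  33 133]
top 311 263 [  1 155 140]
top 309 245 [ 19 129 144]
side 230 210 [109 155 132]
side 255 194 [ 35  20 217]
side 249 235 [110  17  46]
side 210 252 [  0 162 101]
side 235 255 [ 17 168 153]
```

```bash
sed -i 's/^    return dict(blue.*/    blue=(H>98)\&(H<120)\&(S>85)\&(V>45)\n    return dict(blue=blue,lit=(~blue)\&(V>100)\&((H<50)|(S<60)), red=((H<7)|(H>172))\&(S>110)\&(V>60), dark=(V<60)\&(S<80))/' h.py
cat > m.py <<'E'
from h import *
for n in("top","side"):
    d=imaging.get_image(n); m=masks(d); print(n)
    b=blobs(m["blue"])[0]; hull=cv2.convexHull(b)
    rect=np.zeros(m["blue"].shape,np.uint8); cv2.drawContours(rect,[hull],-1,1,-1)
    rect=cv2.erode(rect,np.ones((3,3)))
    if n=="top":
        P=onz(d,b.reshape(-1,2),.04)[:,:2].astype(np.float32); print("plate",cv2.minAreaRect(P))
    for k,z in(("lit",.048),("red",.068),("dark",.04)):
        for c in blobs((m[k]&(rect>0)) ,15)[:4]:
            u=c.reshape(-1,2).mean(0); C,R=circ(d,c,z); print(k,u.round(1),cv2.contourArea(c),C.round(4),R.round(4))
    for c in blobs(m["red"],8):
        u=c.reshape(-1,2).mean(0); print("red",u.round(1),cv2.contourArea(c),onz(d,u,.06).round(4))
E
python3 m.py
```

```text
top
plate ((0.5604053735733032, 0.1609261929988861), (0.23847538232803345, 0.14919431507587433), 83.44388580322266)
lit [231.7 211.8] 488.5 [0.5747 0.2092] 0.0239
lit [308.5 249.6] 157.0 [0.5098 0.0621] 0.0219
red [311.  261.5] 18.0 [0.4851 0.0589] 0.0045
dark [282.5 224.9] 543.0 [0.5551 0.1112] 0.0253
red [427.2 333.4] 32.5 [[ 0.357  -0.1652  0.06  ]]
red [358.7 225.1] 31.0 [[ 0.5571 -0.0315  0.06  ]]
red [422.5 176.4] 28.0 [[ 0.6577 -0.1605  0.06  ]]
red [292.6 337.8] 27.5 [[0.3458 0.0878 0.06  ]]
red [454.8 219. ] 27.0 [[ 0.5755 -0.2246  0.06  ]]
red [498.5 276.5] 23.0 [[ 0.4646 -0.3153  0.06  ]]
red [375.  319.3] 22.0 [[ 0.3826 -0.0636  0.06  ]]
red [311.1 261.5] 19.0 [[0.4856 0.0577 0.06  ]]
side
lit [254.  194.4] 359.0 [0.5751 0.2082] 0.0255
lit [223.1 253.7] 231.0 [0.5108 0.0652] 0.0237
lit [248.7 247.2] 15.5 [0.5512 0.0722] 0.0045
red [209.5 251.6] 51.0 [0.4857 0.051 ] 0.0089
dark [249.4 235. ] 366.0 [0.5558 0.1084] 0.0223
red [370.3 331.8] 89.5 [[ 0.7054 -0.1207  0.06  ]]
red [347. 376.] 89.0 [[ 0.6562 -0.1831  0.06  ]]
red [144.6 340.1] 61.5 [[ 0.3887 -0.0989  0.06  ]]
red [262.5 304.6] 61.0 [[ 0.5595 -0.0565  0.06  ]]
red [209.5 251.6] 51.0 [[0.4856 0.0584 0.06  ]]
red [355.1 333. ] 47.0 [[ 0.6834 -0.1201  0.06  ]]
red [126.6 268.1] 47.0 [[0.3524 0.0372 0.06  ]]
red [364.3 373.5] 42.0 [[ 0.6798 -0.1825  0.06  ]]
red [330.5 377.7] 10.5 [[ 0.6342 -0.1829  0.06  ]]
```

>>> play_rows([
  [0.02, -0.022, 0, 0],
  [0.055, -0.06, 0, 0],
  [0.094, -0.102, 0, 0],
  [0.133, -0.144, 0, 0],
  [0.172, -0.186, 0, 0],
  [0.211, -0.228, 0, 0],
  [0.25, -0.27, 0, 0],
  [0.289, -0.312, 0, 0],
  [0.328, -0.354, 0, 0],
  [0.367, -0.396, 0, 0],
], gripper=0.23)

```text
time: 1.6
tool_pos: [0.3998, -0.0837, 0.4051]
eef_rot: [0.0, 0.993, 0.121, 0.001]
contact_force: [1.1, -0.5, 0.3]
finger_gap: 0.0359
finger_force: 0.0
```

>>> play_rows([
  [0.039, -0.042, 0, -8],
  [0.078, -0.084, 0, -16],
  [0.117, -0.126, 0, -24],
  [0.156, -0.168, 0, -32],
  [0.195, -0.21, 0, -40],
  [0.23, -0.25, 0, -48],
  [0.25, -0.272, 0, -56],
  [0.26, -0.282, 0, -64.5],
  [0.26, -0.282, 0, -64.5],
  [0.26, -0.282, 0, -64.5],
])

```text
time: 2.85
tool_pos: [0.5836, 0.2503, 0.4045]
eef_rot: [0.0, 0.776, 0.631, -0.0]
contact_force: [0.4, -0.2, -0.0]
finger_gap: 0.0361
finger_force: 0.0
```

```bash
cat > s.py <<'E'
from h import *
from scipy.spatial.transform import Rotation as Ro
s=telemetry.sense(); q=np.array(s["eef_rot"]); R=Ro.from_quat(q[[1,2,3,0]]).as_matrix()
print(s["time"],s["tool_pos"].round(4),"x",R[:,0].round(4),"y",R[:,1].round(4),"z",R[:,2].round(4),s["finger_gap"],s["contact_force"].round(2))
E
python3 s.py
```

```text
2.85 [0.5836 0.2503 0.4045] x [ 2.032e-01  9.791e-01 -5.000e-04] y [ 9.791e-01 -2.032e-01 -4.000e-04] z [-5.e-04 -4.e-04 -1.e+00] 0.03609033733200443 [ 0.36 -0.23 -0.02]
```

>>> play_rows([
  [0, 0, 0.05, 0],
  [0, 0, 0.1, 0],
  [0, 0, 0.14, 0],
  [0, 0, 0.155, 0],
  [0, 0, 0.162, 0],
  [0, 0, 0.162, 0],
])

```text
time: 3.6
tool_pos: [0.5845, 0.2507, 0.244]
eef_rot: [0.0, 0.775, 0.632, 0.001]
contact_force: [-0.8, -0.2, 0.7]
finger_gap: 0.0362
finger_force: 0.0
```

>>> play_rows([
  [-0.006, 0, 0, 0],
  [-0.012, 0, 0, 0],
  [-0.018, 0, 0, 0],
  [-0.024, 0, 0, 0],
  [-0.03, 0, 0, 0],
  [-0.036, 0, 0, 0],
  [-0.042, 0, 0, 0],
  [-0.048, 0, 0, 0],
  [-0.054, 0, 0, 0],
  [-0.06, 0, 0, 0],
])

```text
time: 4.85
tool_pos: [0.5717, 0.1916, 0.2427]
eef_rot: [-0.0, 0.775, 0.632, 0.0]
contact_force: [1.0, 0.9, 1.2]
finger_gap: 0.0363
finger_force: 0.7
```

```bash
python3 s.py; python3 m.py | grep -v red
python3 - <<'E'
from h import *
for n,(x,y) in (("top",(180,130)),("side",(170,140))):
    im=imaging.get_image(n)["color"][y:y+150,x:x+180,::-1]; cv2.imwrite(f"pics/{n}1.png",cv2.resize(im,None,fx=3,fy=3))
a=cv2.imread("pics/top1.png");b=cv2.imread("pics/side1.png");cv2.imwrite("pics/b1.png",cv2.resize(np.hstack([a,b]),None,fx=.74,fy=.74))
E
```

```text
4.85 [0.5717 0.1916 0.2427] x [0.2009 0.9796 0.    ] y [ 0.9796 -0.2009  0.    ] z [ 0.  0. -1.] 0.03627041228531249 [1.   0.87 1.2 ]
top
plate ((0.5644230842590332, 0.047825220972299576), (0.1396186500787735, 0.049850836396217346), 14.014439582824707)
lit [309.6 239.3] 19.5 [0.5281 0.0607] 0.0098
side
lit [252.8 209.9] 376.5 [0.5675 0.1633] 0.0248
lit [226.3 253.7] 260.0 [0.5139 0.0607] 0.0256
lit [248.9 247.3] 18.0 [0.5518 0.0722] 0.0049
dark [249.3 235. ] 357.0 [0.5556 0.1087] 0.022
dark [242.6 187.8] 20.5 [0.6046 0.2346] 0.0542
```

View pics/b1.png

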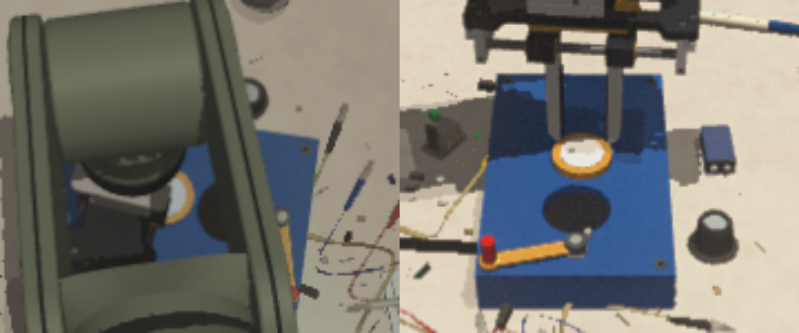

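The side view (right half) shows the disc held against both fingertips, centred and in line with the nest. I carry on pushing.

>>> play_rows([
  [-0.006, 0, 0, 0],
  [-0.012, 0, 0, 0],
  [-0.018, 0, 0, 0],
  [-0.024, 0, 0, 0],
  [-0.029, 0, 0, 0],
  [-0.034, 0, 0, 0],
  [-0.039, 0, 0, 0],
  [-0.043, 0, 0, 0],
  [-0.047, 0, 0, 0],
  [-0.05, 0, 0, 0],
])

```text
time: 6.3
tool_pos: [0.5618, 0.1427, 0.2428]
eef_rot: [0.0, 0.775, 0.632, 0.0]
contact_force: [0.5, -0.1, 0.4]
finger_gap: 0.0361
finger_force: 0.4
```

>>> play_rows([
  [-0.001, 0, 0, 0],
  [-0.002, 0, 0, 0],
  [-0.003, 0, 0, 0],
  [-0.003, 0, 0, 0],
  [-0.003, 0, 0, 0],
])

```text
time: 6.92
tool_pos: [0.5611, 0.1401, 0.2426]
eef_rot: [-0.0, 0.775, 0.632, -0.0]
contact_force: [0.9, 0.2, -0.7]
finger_gap: 0.0362
finger_force: 0.0
```

```bash
python3 s.py; python3 m.py | sed -n '/side/,$p'|grep -v red
python3 - <<'E'
from h import *
im=imaging.get_image("side")["color"][160:290,190:340,::-1]; cv2.imwrite("pics/s2.png",cv2.resize(im,None,fx=4,fy=4,interpolation=cv2.INTER_CUBIC))
E
```

```text
6.925 [0.5611 0.1401 0.2426] x [ 2.008e-01  9.796e-01 -1.000e-04] y [ 9.796e-01 -2.008e-01 -1.000e-04] z [-1.e-04 -0.e+00 -1.e+00] 0.036166470588761275 [ 0.86  0.23 -0.72]
side
lit [250.6 231.5] 493.5 [0.557  0.1087] 0.0266
lit [229.8 254.4] 217.0 [0.5185 0.047 ] 0.0261
lit [248.8 247.3] 20.5 [0.5518 0.0718] 0.0052
```

View pics/s2.png

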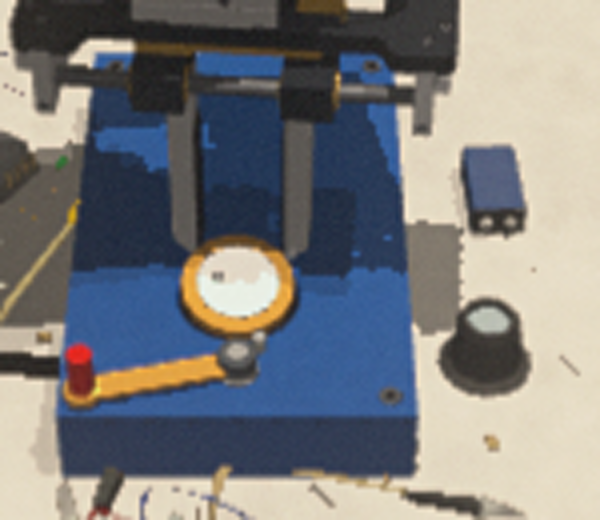

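The disc has its front edge in the nest and is tilted towards the camera. Its rear edge is still up on the rim, so I push a little more.

>>> play_rows([
  [-0.001, 0, 0, 0],
  [-0.002, 0, 0, 0],
  [-0.003, 0, 0, 0],
  [-0.004, 0, 0, 0],
  [-0.004, 0, 0, 0],
  [-0.004, 0, 0, 0],
])

```text
time: 7.82
tool_pos: [0.5603, 0.1361, 0.2427]
eef_rot: [0.0, 0.775, 0.632, 0.0]
contact_force: [0.1, 0.5, -0.2]
finger_gap: 0.0365
finger_force: 0.0
```

```bash
python3 s.py; python3 m.py | sed -n '/side/,$p'|grep -v red
python3 - <<'E'
from h import *
im=imaging.get_image("side")["color"][200:270,200:300,::-1]; cv2.imwrite("pics/s3.png",cv2.resize(im,None,fx=6,fy=6,interpolation=cv2.INTER_CUBIC))
E
```

```text
7.825 [0.5603 0.1361 0.2427] x [0.2009 0.9796 0.    ] y [ 0.9796 -0.2009  0.    ] z [ 0.  0. -1.] 0.03646680630011757 [ 0.09  0.54 -0.16]
side
lit [248.8 236.3] 436.0 [0.5546 0.099 ] 0.0246
lit [230.  254.4] 216.5 [0.5187 0.0466] 0.0262
```

View pics/s3.png

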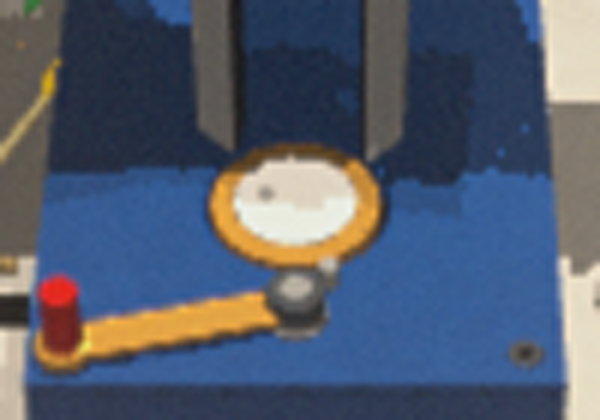

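```bash
cat > e.py <<'E'
from h import *
import sys
def meas(n,z=.039):
    d=imaging.get_image(n); m=masks(d)["lit"]
    for c in blobs(m,300):
        P=onz(d,c.reshape(-1,2),z)[:,:2]
        if np.hypot(*(P.mean(0)-[.555,.111]))<.02: print(n,cv2.fitEllipse((P*1000).astype(np.float32)),P.min(0).round(4),P.max(0).round(4))
for n in sys.argv[1:]: meas(n)
E
python3 e.py side
```

```text
side ((555.3396606445312, 108.171875), (47.98164367675781, 53.87224197387695), 174.4879913330078) [0.5309 0.0741] [0.5805 0.1344]
```

The disc looks seated: its rear edge projects to y≈0.134 with z=0.039, where a raised edge would project to about 0.145. I back off, rise, close the fingers and go behind the post.

>>> play_rows([
  [0.006, 0, 0, 0],
  [0.014, 0, 0, 0],
  [0.014, 0, -0.03, 0],
  [0.014, 0, -0.06, 0],
  [-0.03, -0.015, -0.065, 0],
  [-0.075, -0.032, -0.065, -7],
  [-0.11, -0.045, -0.065, -14],
  [-0.115, -0.049, -0.065, -19],
  [-0.115, -0.049, -0.065, -19],
])

```text
time: 9.15
tool_pos: [0.4891, 0.0332, 0.3078]
eef_rot: [0.0, 0.661, 0.751, 0.0]
contact_force: [-0.4, 0.9, -0.9]
finger_gap: 0.0362
finger_force: 0.0
```

>>> play_rows([
  [0, 0, 0, 0],
  [0, 0, 0, 0],
  [0, 0, 0, 0],
  [0, 0, 0, 0],
  [0, 0, 0, 0],
], gripper=1)

```text
time: 9.78
tool_pos: [0.4893, 0.0334, 0.3076]
eef_rot: [-0.0, 0.66, 0.751, -0.0]
contact_force: [0.7, -0.5, 0.7]
finger_gap: 0.0002
finger_force: 0.0
```

```bash
python3 s.py; python3 e.py side top
python3 - <<'E'
from h import *
for n,(x,y) in (("top",(190,150)),("side",(170,150))):
    im=imaging.get_image(n)["color"][y:y+140,x:x+150,::-1]; cv2.imwrite(f"pics/{n}4.png",cv2.resize(im,(400,373),interpolation=cv2.INTER_CUBIC))
a=cv2.imread("pics/top4.png");b=cv2.imread("pics/side4.png");cv2.imwrite("pics/b4.png",np.hstack([a,b]))
E
```

```text
9.775 [0.4893 0.0334 0.3076] x [-0.1291  0.9916  0.    ] y [ 9.916e-01  1.291e-01 -1.000e-04] z [-1.e-04  0.e+00 -1.e+00] 0.00024482908121021966 [ 0.71 -0.54  0.66]
side ((556.1727294921875, 112.88592529296875), (48.37455749511719, 48.852787017822266), 24.881454467773438) [0.5311 0.0866] [0.5797 0.1373]
top ((555.7042846679688, 112.538330078125), (42.23624801635742, 45.61471176147461), 133.2358856201172) [0.5333 0.0909] [0.5781 0.1352]
```

View pics/b4.png

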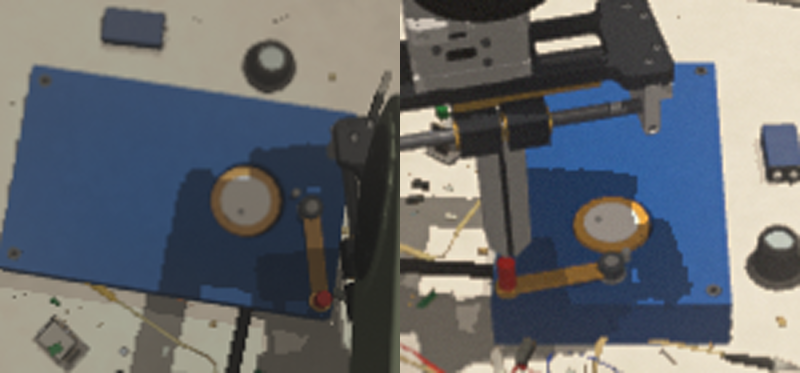

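Both views show the disc flat and round in the nest, centred at about (0.556, 0.1127) against a nest at (0.555, 0.111). The closed fingers stand behind the red post. I lower them and swing the arm.

>>> play_rows([
  [0, 0, 0.025, 0],
  [0, 0, 0.048, 0],
  [0, 0, 0.055, 0],
  [0, 0, 0.055, 0],
  [0.005, 0, 0.055, 0],
  [0.01, 0, 0.055, 0],
  [0.0115, 0, 0.055, 0],
  [0.0115, 0, 0.055, 0],
])

```text
time: 10.98
tool_pos: [0.4878, 0.0449, 0.253]
eef_rot: [0.0, 0.66, 0.751, 0.0]
contact_force: [-0.1, -0.5, 0.2]
finger_gap: 0.0003
finger_force: 0.0
```

>>> play_rows([
  [0.0079, -0.0012, 0, 7],
  [0.0159, -0.0014, 0, 14],
  [0.0239, -0.0005, 0, 21],
  [0.0317, 0.0012, 0, 28],
  [0.0392, 0.0039, 0, 35],
  [0.0464, 0.0075, 0, 42],
  [0.053, 0.0118, 0, 49],
  [0.053, 0.0118, 0, 49],
])

```text
time: 11.98
tool_pos: [0.4926, 0.099, 0.2526]
eef_rot: [-0.0, 0.912, 0.411, -0.0]
contact_force: [-0.1, -0.2, -0.3]
finger_gap: 0.0007
finger_force: 0.0
```

```bash
python3 s.py; python3 e.py side; python3 m.py | grep -E "side|top|red"|head -40
python3 - <<'E'
from h import *
im=imaging.get_image("side")["color"][170:290,180:330,::-1]; cv2.imwrite("pics/s5.png",cv2.resize(im,None,fx=4,fy=4,interpolation=cv2.INTER_CUBIC))
E
```

```text
11.975 [0.4926 0.099  0.2526] x [ 0.6622  0.7493 -0.    ] y [ 7.493e-01 -6.622e-01 -2.000e-04] z [-1.e-04  1.e-04 -1.e+00] 0.0006562180797884778 [-0.12 -0.2  -0.28]
side ((552.189208984375, 109.3139419555664), (46.83670425415039, 63.78976821899414), 134.4100799560547) [0.518 0.075] [0.5805 0.1373]
top
red [427.2 333.4] 33.5 [[ 0.357  -0.1652  0.06  ]]
red [422.5 176.4] 29.0 [[ 0.6577 -0.1604  0.06  ]]
red [454.8 219. ] 27.0 [[ 0.5755 -0.2246  0.06  ]]
red [498.5 276.5] 23.0 [[ 0.4646 -0.3153  0.06  ]]
red [392.3 162.7] 8.5 [[ 0.6824 -0.0995  0.06  ]]
side
red [370.5 332.5] 125.5 [[ 0.7054 -0.1219  0.06  ]]
red [346.8 375.9] 87.5 [[ 0.6559 -0.183   0.06  ]]
red [262.5 304.6] 63.0 [[ 0.5595 -0.0565  0.06  ]]
red [144.6 340.1] 60.5 [[ 0.3886 -0.0989  0.06  ]]
red [355.1 333. ] 46.0 [[ 0.6834 -0.1201  0.06  ]]
red [126.6 268. ] 46.0 [[0.3524 0.0373 0.06  ]]
red [362.9 373.4] 39.0 [[ 0.6781 -0.1821  0.06  ]]
red [330.5 377.7] 10.5 [[ 0.6342 -0.1829  0.06  ]]
```

View pics/s5.png

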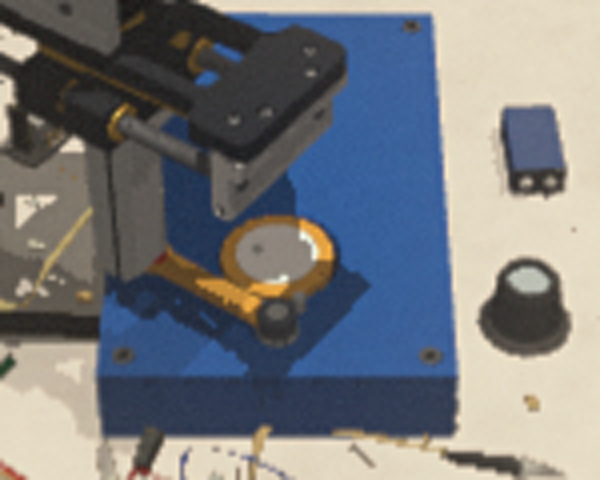

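The arm is following the fingers, about halfway round, and the disc is still seated. I continue the arc.

>>> play_rows([
  [0.0079, -0.0012, 0, 7],
  [0.0159, -0.0014, 0, 14],
  [0.0239, -0.0005, 0, 21],
  [0.0317, 0.0012, 0, 28],
  [0.0392, 0.0039, 0, 35],
  [0.0464, 0.0075, 0, 42],
  [0.053, 0.0118, 0, 49],
  [0.053, 0.0118, 0, 49],
])

```text
time: 13.18
tool_pos: [0.5368, 0.1304, 0.2526]
eef_rot: [0.0, 1.0, -0.004, 0.0]
contact_force: [0.1, -0.2, 0.2]
finger_gap: 0.0009
finger_force: 0.0
```

>>> play_rows([
  [0.0022, -0.0004, 0, 2],
  [0.0045, -0.0007, 0, 4],
  [0.0056, -0.0009, 0, 5],
  [0.0056, -0.0009, 0, 5],
])

```text
time: 13.68
tool_pos: [0.5422, 0.1313, 0.2526]
eef_rot: [0.0, 0.999, -0.049, -0.0]
contact_force: [-0.0, -1.5, -0.9]
finger_gap: 0.0004
finger_force: 0.2
```

```bash
python3 s.py; python3 m.py | grep -E "red"|awk '$2!=""'|grep "0.5[4-6]"
```

```text
13.675 [0.5422 0.1313 0.2526] x [ 0.9953 -0.0973 -0.    ] y [-9.730e-02 -9.953e-01  1.000e-04] z [-0.e+00 -1.e-04 -1.e+00] 0.0003826242721748478 [-0.03 -1.49 -0.92]
red [358.7 225. ] 32.0 [[ 0.5571 -0.0315  0.06  ]]
red [248.5 217.6] 51.0 [0.5564 0.1231] 0.0101
red [262.5 304.6] 61.0 [[ 0.5595 -0.0565  0.06  ]]
red [248.5 217.6] 51.0 [[0.5571 0.1315 0.06  ]]
```

>>> play_rows([
  [0.0005, 0, 0, 0],
  [0.001, 0, 0, 0],
  [0.001, 0, 0, 0],
])

```text
time: 14.15
tool_pos: [0.5432, 0.1313, 0.2526]
eef_rot: [-0.0, 0.999, -0.049, -0.0]
contact_force: [-1.0, 0.7, -0.6]
finger_gap: 0.0006
finger_force: 0.2
```

>>> play_rows([
  [-0.005, 0, 0, 0],
  [-0.015, 0, 0, 0],
  [-0.015, 0, -0.04, 0],
  [-0.015, 0, -0.09, 0],
  [-0.07, 0, -0.12, 0],
  [-0.12, 0, -0.12, 0],
  [-0.12, 0, -0.12, 0],
  [-0.12, 0, -0.12, 0],
])

```text
time: 15.15
tool_pos: [0.4238, 0.1431, 0.373]
eef_rot: [-0.0, 0.999, -0.049, 0.001]
contact_force: [0.8, 0.1, -0.1]
finger_gap: 0.0004
finger_force: 0.0
```

```bash
python3 s.py; python3 m.py | grep -E "red"|grep "0.5[4-6]"
python3 - <<'E'
from h import *
for n,(x,y) in (("top",(190,150)),("side",(190,160))):
    im=imaging.get_image(n)["color"][y:y+140,x:x+150,::-1]; cv2.imwrite(f"pics/{n}6.png",cv2.resize(im,(400,373),interpolation=cv2.INTER_CUBIC))
a=cv2.imread("pics/top6.png");b=cv2.imread("pics/side6.png");cv2.imwrite("pics/b6.png",np.hstack([a,b]))
E
```

```text
15.15 [0.4238 0.1431 0.373 ] x [ 0.9953 -0.0971  0.0018] y [-9.710e-02 -9.953e-01 -2.000e-04] z [ 1.8e-03  1.0e-04 -1.0e+00] 0.0003560881534780049 [ 0.83  0.07 -0.13]
red [271.9 221.3] 20.5 [0.5566 0.133 ] 0.0049
red [358.7 225. ] 32.0 [[ 0.5571 -0.0315  0.06  ]]
red [271.9 221.3] 20.5 [[0.5579 0.1326 0.06  ]]
red [249.1 217.5] 44.0 [0.5574 0.1234] 0.0098
red [262.5 304.6] 61.0 [[ 0.5595 -0.0565  0.06  ]]
red [249.1 217.5] 44.0 [[0.5581 0.1316 0.06  ]]
```

View pics/b6.png

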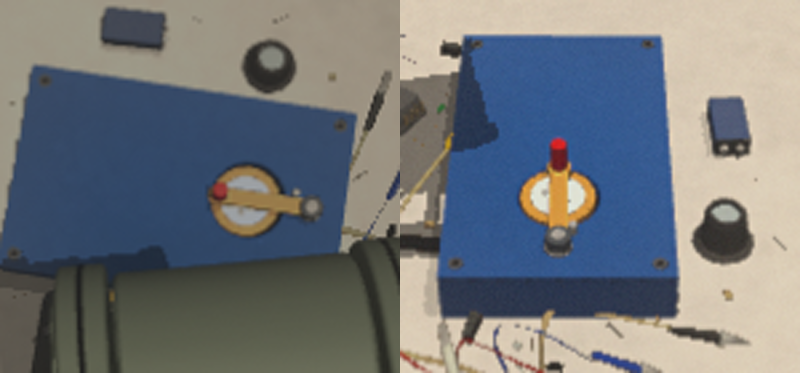

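The contact arm lies over the seated disc at its stop, with the post at (0.557–0.558, 0.132). The robot is clear of everything and the eyepiece and battery are in place, so I hand the job in.

```bash
python3 -c "
from bench import r
print(r.sign_off())"
```

```text
the job is handed in; nothing more can be done
None
```

I pushed the disc into the nest, where it lies flat, swung the contact arm over it to its stop, and handed the job in at about 15 s; no verdict came back.

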